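# Load the tomato slicing guide with the scoop and fit its cover plate

## Robot

A 6-joint arm with a two-finger parallel gripper is mounted at the origin on the work surface. World frame = base frame: x ahead of the robot, y to its left, z up, the work surface at z = 0. Lengths are in m, angles in rad, forces in N, time in s.
With the tool pointing down it reaches from about 0.275 to 1 m from the base axis. Payload 8.4 kg.
Tool frame: the origin (TCP) lies midway between the tips of the shut fingers; the grasp point (between the pads) lies arm.grip_depth behind it (arm.grip_depth is the distance from the TCP to the grasp point, in m); z points along the fingers, x is the direction in which the jaws open and shut, and the axes are right-handed (so a half turn about z gives the same grasp; the last joint's range is limited). The gripper opens to 85 mm and grips with 20 to 120 N. Pads are 22 mm wide; open, the fingers measure 114 mm over their backs; the gripper's body (76 mm by 85 mm) begins 54 mm behind the grasp point. The pads swing forward as they close: fully open they stand 13 mm farther back than shut.
Start: joints at [-1.185, 0.353, 1.633, -0, 1.155, -0.002], TCP at [0.236, -0.579, 0.231] pointing down, gripper open.
Joint ranges: [-2.63, 2.63], [-0.92, 2.1], [0.06, 2.66], [-1.3, 4.44], [0, 2.69], [-3.02, 3.02]. Speed limits (rad/s): [2.22, 2.22, 2.79, 3.14, 3.14, 3.14].

## Interface

Orientations are given as a unit quaternion [w, x, y, z].
In Python, from station import arm, cams gives the robot as it stands. The module is installed in compiled form; this text tells all that it offers. Calls block until the motion is done:
- arm.move_ptp(position, orientation): joint-space move of the TCP to a pose.
- arm.move_straight(position, frame=None, feed=0.15): straight line of the TCP; frame=None keeps the orientation; feed is the mean speed in m/s.
- arm.set_joints(angles): joint-space move.
- arm.gripper_to(opening, newtons=None): opening from 0.0 (shut) to 1.0 (fully open); newtons is the grip in N (None keeps the last); returns when the fingers have stopped.
- arm.pause(seconds).
- arm.solve_ik(position, orientation): joint angles nearest the present ones, or None.
- arm.get_state(): the state.
- cams.camera(name): name is "scene" or "top" or "wrist"; returns (picture, depth): 420x560x3 uint8, red, green, blue; 420x560 float32, m along the optical axis (not along the pixel's ray), 0 where there is no reading.
- cams.camera_params(name): a dict with "fovy" (degrees; the focal length in pixels is half the picture's height over the tangent of half this angle, whatever the lens; pixels are square), "cx", "cy" (the principal point, pixels), "dist_coeffs" ([k1, k2, p1, p2, k3] as OpenCV has them; the pictures are not rectified), "cam_to_world" (4x4, takes a point from camera to world coordinates). Camera axes: x right, y up, looking along -z (the intrinsics and any distortion apply to the point x, -y, -z); pixel columns grow to the right and rows downward; lengths in m; the calibration is good to about 2 mm. A picture is of the moment at which its call begins: read the wrist's pose just before it. camera_params takes no time and is no camera call; for the wrist camera it gives the pose at the moment of the call.
A pose or a line that the arm cannot do raises arm.PlanningError and nothing moves.
- arm.finish_job(): hands the job in, once; it reports no verdict.
The state is a dict: "time": time; "qpos": joint angles; "qvel": joint speeds; "joint_efforts": joint torques, N m; "tool_pos": TCP position; "orientation": TCP orientation; "force": force on the tool from outside, world axes, zero at the start; "wrist_torque": the same for the moment, N m; "finger_gap": opening from 0.0 (shut) to 1.0 (fully open).
Only numpy, scipy, OpenCV 4.12 (cv2) and the standard library are available. Lean on these libraries where they do the work, as an engineer would, in place of code of your own. Each camera call takes 0.05 s, during which the arm holds its last target. There are 200 camera calls.

## Task

Get the cherry tomatoes ready for slicing: with the steel scoop, and without touching a tomato with the fingers, move every tomato from the wooden crate into the white slicing guide, and stand the scoop upright back on its round cork mat. Once all tomatoes are in, lower the blue cover plate over the guide's two pins until it lies flush on the rim. Leave everything else on the table where it is.

Things in the scene. Friction and masses are not known exactly. Their poses are not given: they have to be found in the camera images.
- crate: fixed open pale wooden crate, level, 266 mm (x, -146 to +120) by 172 mm (y), three lanes along x, 48 mm wide, centred on y = -55, 0, +55 mm; lane walls to z = 44 mm, 58 mm near the ends. Flat floor at z = 6 mm. At each end a 45 degree board rises outward, from x = +86 to +116 mm and from x = -112 to -142 mm, z = 14 to 44 mm. Tomatoes start at x > 0. Origin: on the table
- crate_ramp (a point): lower edge of the +x board in the middle lane (x = 86, y = 0, z = 14 mm in the crate's frame). The slot below both boards, 5 mm high at least, 30 mm deep, lets the scoop's lip pass under; tomatoes pushed against a board climb onto the scoop. Tilted mouth up by 16 degrees or more it keeps them while carried; one that drops off may roll along the lane
- guide: fixed white open-topped slicing guide. Outside 120 mm (x) by 142 mm (y), walls 6 mm, inner floor 6 mm and rim 43 mm above the table: one layer of tomatoes lies below the rim. Blue ears level with the rim at its two x sides (to x = +/-82 mm) carry the pins. Origin: centre of its underside, z up
- guide_rim (a point): centre of the guide at rim height: where the underside centre of the seated plate belongs. The two upright steel pins stand at x = +/-70 mm, y = 0 in the guide's frame: 8 mm diameter, tops 20 mm above the rim, the last 7 mm tapering to 3 mm
- plate: loose pale blue cover plate, 164 mm (x) by 138 mm (y) by 6 mm, about 0.25 kg, two 11 mm through holes at x = +/-70 mm, y = 0; on top a darker blue grip rib along x, 80 mm long, 16 mm wide (y), from 6 to 38 mm above the underside. Origin: centre of its underside; z up. Fits the guide either way round
- scoop: loose flat-bottomed steel scoop, 0.16 kg, stands by itself. Origin: centre of its underside; x points to the open mouth, z up. Floor 94 mm (x) by 42 mm (y), 2 mm thick, lip at x = +47 mm; upright back wall 40 mm tall at x = -25 mm, low side walls, 14 mm, from there to x = +36 mm: the pan holds two tomatoes one behind the other. Behind it is the heel with the handle
- scoop_handle (a point): centre of the scoop's black upright handle at a good height to grip: x = -36 mm, y = 0, z = 128 mm in the scoop's frame. The handle is 18 mm (x) by 24 mm (y) and reaches 150 mm above the scoop's underside
- mat: round cork mat, 130 mm across, 1 mm thin (seen only, the scoop stands at table height), fixed; origin at its centre on the table
- tomato1: red cherry tomato, a ball 32 mm across, 18 g, rolls with some resistance (stays put on slopes below about 6 degrees, surely rolls beyond 9). Origin: its centre. May be absent
- tomato2: red cherry tomato, a ball 32 mm across, 18 g, rolls with some resistance (stays put on slopes below about 6 degrees, surely rolls beyond 9). Origin: its centre. May be absent
- tomato3: yellow cherry tomato, a ball 32 mm across, 18 g, rolls with some resistance (stays put on slopes below about 6 degrees, surely rolls beyond 9). Origin: its centre. May be absent
- tomato4: yellow cherry tomato, a ball 32 mm across, 18 g, rolls with some resistance (stays put on slopes below about 6 degrees, surely rolls beyond 9). Origin: its centre. May be absent
- tomato5: orange cherry tomato, a ball 32 mm across, 18 g, rolls with some resistance (stays put on slopes below about 6 degrees, surely rolls beyond 9). Origin: its centre. May be absent
- tomato6: orange cherry tomato, a ball 32 mm across, 18 g, rolls with some resistance (stays put on slopes below about 6 degrees, surely rolls beyond 9). Origin: its centre. May be absent
- garlic: white garlic bulb, 54 mm across, 58 mm tall; loose bystander, leave alone
- clove: pink garlic clove, 30 x 16 x 14 mm; loose bystander, leave alone
- leek: leek lying down, about 270 mm long, 45 mm thick, origin 110 mm from its white end, green end to +x; loose bystander, leave alone
- mug: pale blue mug, 80 mm across, 90 mm tall; loose bystander, leave alone
- oil: green oil bottle, 60 mm across, 210 mm tall; loose bystander, leave alone
- mill: wooden pepper mill, 54 mm across, 170 mm tall; loose bystander, leave alone

How it is judged:
On the way, in this order (a step that is already met when the one before it is completed fails the run):
1. all tomatoes lie in the slicing guide, the plate not yet on it (x of tomato1 in the frame of guide between -0.056 and 0.056 m and y of tomato1 in the frame of guide between -0.067 and 0.067 m and z of tomato1 in the frame of guide between 0.01 and 0.035 m and x of tomato2 in the frame of guide between -0.056 and 0.056 m and y of tomato2 in the frame of guide between -0.067 and 0.067 m and z of tomato2 in the frame of guide between 0.01 and 0.035 m and x of tomato3 in the frame of guide between -0.056 and 0.056 m and y of tomato3 in the frame of guide between -0.067 and 0.067 m and z of tomato3 in the frame of guide between 0.01 and 0.035 m and x of tomato4 in the frame of guide between -0.056 and 0.056 m and y of tomato4 in the frame of guide between -0.067 and 0.067 m and z of tomato4 in the frame of guide between 0.01 and 0.035 m and x of tomato5 in the frame of guide between -0.056 and 0.056 m and y of tomato5 in the frame of guide between -0.067 and 0.067 m and z of tomato5 in the frame of guide between 0.01 and 0.035 m and x of tomato6 in the frame of guide between -0.056 and 0.056 m and y of tomato6 in the frame of guide between -0.067 and 0.067 m and z of tomato6 in the frame of guide between 0.01 and 0.035 m and distance between plate and guide_rim above 0.05 m), for 0.2 s.
2. the plate is over both pins and flush on the rim, with all tomatoes below it (x of tomato1 in the frame of guide between -0.056 and 0.056 m and y of tomato1 in the frame of guide between -0.067 and 0.067 m and z of tomato1 in the frame of guide between 0.01 and 0.035 m and x of tomato2 in the frame of guide between -0.056 and 0.056 m and y of tomato2 in the frame of guide between -0.067 and 0.067 m and z of tomato2 in the frame of guide between 0.01 and 0.035 m and x of tomato3 in the frame of guide between -0.056 and 0.056 m and y of tomato3 in the frame of guide between -0.067 and 0.067 m and z of tomato3 in the frame of guide between 0.01 and 0.035 m and x of tomato4 in the frame of guide between -0.056 and 0.056 m and y of tomato4 in the frame of guide between -0.067 and 0.067 m and z of tomato4 in the frame of guide between 0.01 and 0.035 m and x of tomato5 in the frame of guide between -0.056 and 0.056 m and y of tomato5 in the frame of guide between -0.067 and 0.067 m and z of tomato5 in the frame of guide between 0.01 and 0.035 m and x of tomato6 in the frame of guide between -0.056 and 0.056 m and y of tomato6 in the frame of guide between -0.067 and 0.067 m and z of tomato6 in the frame of guide between 0.01 and 0.035 m and horizontal distance between plate and guide_rim below 0.004 m and z of plate in the frame of guide_rim between -0.003 and 0.0025 m and angle between plate's own z axis and vertical below 0.03 rad and angle between the x axis of plate and the x axis of guide, either way round below 0.05 rad), for 0.2 s.
At the end, for the whole second after the job is handed in: Every tomato lies in the guide below its rim; the plate is over both pins, flush on the rim (4 mm sideways, 2.5 mm high, tilt 0.03 rad, yaw 0.05 rad, either way round); the scoop stands upright, its floor centre within 45 mm of the cork mat centre; both at rest (all of step 2 and horizontal distance between scoop and mat below 0.045 m and height (world z) of scoop below 0.008 m and angle between scoop's own z axis and vertical below 0.08 rad and linear speed of each of plate, scoop below 0.02 m/s); the robot touches nothing.
It fails at once if the fingers touch a tomato (contact force between the fingers and tomato1 above 0.5 N or contact force between the fingers and tomato2 above 0.5 N or contact force between the fingers and tomato3 above 0.5 N or contact force between the fingers and tomato4 above 0.5 N or contact force between the fingers and tomato5 above 0.5 N or contact force between the fingers and tomato6 above 0.5 N).
It fails at once if a bystander (garlic, clove, leek, mug, oil bottle, pepper mill) is moved more than 3 cm (distance of any of garlic, clove, leek, mug, oil, mill from where it was at the start of the episode above 0.03 m).
Of tomato1, tomato2, tomato3, tomato4, tomato5, tomato6 only 4 to 6 are there at a start; the rules pass over those that are not, and their reading is None.
At some moment in a run one of plate, scoop may be knocked a few centimetres aside while the robot is not near it.
It also fails if it takes over 210 s, if anything falls off the work surface, if the arm or the gripper's body presses on something with over 40 N, if the wrist force passes 120 N, or if a joint passes its speed limit or range.

## Working session

There is one attempt and no reset: what is moved stays moved. The work goes in short steps, each a Python script; the robot and the scene stay as the last script left them, time stands still between calls to the robot, and variables do not carry over. Pictures are saved under pics/ and viewed, about 12 in all and at most 16, crops included, and the job is handed in when it is done.

```bash
mkdir -p pics; ls
cat > h.py <<'E'
import numpy as np, cv2
from station import arm, cams
def snap(n,name=None):
    p=cams.camera_params(n); im,d=cams.camera(n)
    if name: cv2.imwrite(f'pics/{name}.png',cv2.cvtColor(im,cv2.COLOR_RGB2BGR))
    return im,d,p
def K(p):
    f=210/np.tan(np.radians(p['fovy'])/2)
    return np.array([[f,0,p['cx']],[0,f,p['cy']],[0,0,1.]])
def cloud(d,p):
    v,u=np.mgrid[0:d.shape[0],0:d.shape[1]]
    pts=np.stack([u.ravel(),v.ravel()],1).astype(np.float64)
    n=cv2.undistortPoints(pts[:,None],K(p),np.array(p['dist_coeffs'],float))[:,0]
    z=d.ravel(); c=np.stack([n[:,0]*z,-n[:,1]*z,-z,np.ones_like(z)],1)
    w=(c@np.array(p['cam_to_world']).T)[:,:3].reshape(*d.shape,3)
    w[d<=0]=np.nan
    return w
def ray(p,uv,z):
    n=cv2.undistortPoints(np.array(uv,float).reshape(-1,1,2),K(p),np.array(p['dist_coeffs'],float))[:,0]
    T=np.array(p['cam_to_world']); r=np.c_[n[:,0],-n[:,1],-np.ones(len(n))]@T[:3,:3].T
    return T[:3,3]+r*((z-T[2,3])/r[:,2])[:,None]
def proj(p,P):
    T=np.linalg.inv(np.array(p['cam_to_world'])); c=np.atleast_2d(P)@T[:3,:3].T+T[:3,3]
    c=c*[1,-1,-1]
    return cv2.projectPoints(c,np.zeros(3),np.zeros(3),K(p),np.array(p['dist_coeffs'],float))[0][:,0]
E
python3 - <<'E'
from h import *
for n in('top','scene'):
    im,d,p=snap(n,n+'0'); print(n,p['fovy'],p['dist_coeffs'],np.round(p['cam_to_world'],3).tolist(),(d>0).mean())
print(arm.get_state(),arm.grip_depth)
E
```

```text
pics
top 52.76616773583637 [-0.09786044  0.          0.          0.          0.        ] [[0.026, 0.981, -0.192, 0.317], [-1.0, 0.027, -0.001, 0.04], [0.004, 0.192, 0.981, 1.149], [0.0, 0.0, 0.0, 1.0]] 0.9959566326530612
scene 52.7656489618754 [-0.00392564  0.          0.          0.          0.        ] [[0.258, -0.815, 0.519, 1.155], [0.966, 0.222, -0.133, -0.13], [-0.006, 0.536, 0.844, 1.112], [0.0, 0.0, 0.0, 1.0]] 0.9961224489795918
{'time': 0.1, 'qpos': array([-1.18539484e+00,  3.53571811e-01,  1.63407674e+00,  3.25424302e-05,
        1.15521198e+00, -2.41336871e-03]), 'qvel': array([-0.00113017, -0.00124512, -0.00131816,  0.0013206 ,  0.00060034,
       -0.00048384]), 'joint_efforts': array([-1.73898003e-03, -6.06357980e+01, -3.42819500e+01, -1.28568490e-04,
        3.86850414e-03, -1.69908674e-05]), 'tool_pos': array([ 0.23618988, -0.57817647,  0.23063392]), 'orientation': array([-3.67087454e-04,  8.30106535e-01, -5.57604464e-01, -5.17058143e-04]), 'force': array([-0.2820898 ,  0.8771877 ,  0.68816097]), 'wrist_torque': array([ 0.0113785 , -0.03001729, -0.02444065]), 'finger_gap': 1.0016440753120988} 0.0187
```

View pics/top0.png

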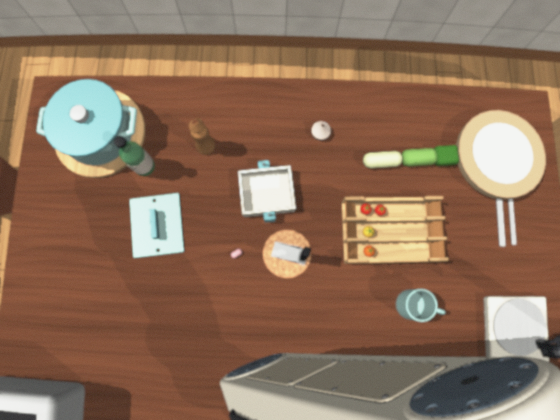

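View pics/scene0.png

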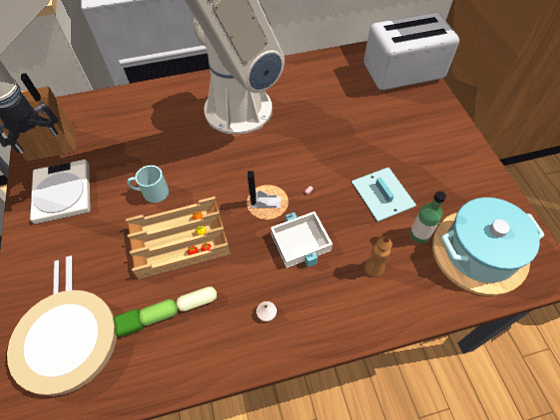

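The top view shows the crate at (395,230) with 4 tomatoes: red at (365,210) and (380,210), yellow at (369,231), orange at (369,251). It also shows the guide (267,190), the scoop on its mat (290,253) with the handle to the right, and the plate (156,225). Crate +x points to world +y. The scene view agrees.

Run:
```python
from h import *
im,d,p=snap('top'); W=cloud(d,p); hsv=cv2.cvtColor(im,cv2.COLOR_RGB2HSV)
def reg(u0,u1,v0,v1):
    m=np.zeros(d.shape,bool); m[v0:v1,u0:u1]=1; return m
def rect(name,m):
    P=W[m]; P=P[~np.isnan(P[:,0])]
    r=cv2.minAreaRect(P[:,:2].astype(np.float32)); print(name,len(P),np.round(r[0],4),np.round(r[1],4),round(r[2],2),'z',np.round(np.percentile(P[:,2],[5,50,95]),4), 'mean',np.round(P[:,:2].mean(0),4))
z=W[...,2]; z=np.nan_to_num(z)
rect('crate',reg(335,455,190,270)&(z>0.03)&(z<.065))
rect('cratehi',reg(335,455,190,270)&(z>0.05)&(z<.065))
rect('guide',reg(232,305,158,225)&(z>0.035)&(z<.05))
rect('pins',reg(232,305,158,225)&(z>0.052))
rect('plate',reg(120,195,185,265)&(z>0.003)&(z<.012)&(hsv[...,2]>120))
rect('rib',reg(120,195,185,265)&(z>0.025))
cork=reg(255,320,225,280)&(hsv[...,0]>5)&(hsv[...,0]<22)&(hsv[...,1]>90)&(hsv[...,2]>120)
rect('mat',cork)
rect('handle',reg(255,340,225,280)&(z>0.12))
rect('scoop',reg(255,340,225,280)&(z>0.006)&(z<.05))
rect('scoopfloor',reg(255,340,225,280)&(z<.05)&(hsv[...,1]<50)&(hsv[...,2]>100))
sat=reg(340,450,190,270)&(hsv[...,1]>190)&(hsv[...,2]>110)
n,l,s,c=cv2.connectedComponentsWithStats(sat.astype(np.uint8))
for i in range(1,n):
    if s[i,4]>8: print('tom',s[i],np.round(c[i]),im[l==i].mean(0).round(),'at z=.022',ray(p,c[i],.022+.004).round(4), np.nanmedian(W[l==i],0).round(3))
big=cv2.resize(im[150:290,225:465],None,fx=3.3,fy=3.3,interpolation=cv2.INTER_CUBIC)
cv2.imwrite('pics/crop1.png',cv2.cvtColor(big,cv2.COLOR_RGB2BGR))
```

```text
crate 2368 [ 0.4912 -0.2824] [0.172  0.2683] 1.95 z [0.0313 0.0419 0.0588] mean [ 0.4963 -0.2778]
cratehi 455 [ 0.4916 -0.2825] [0.1715 0.2676] 1.87 z [0.0524 0.0573 0.0611] mean [ 0.4919 -0.278 ]
guide 633 [0.5902 0.0643] [0.1645 0.1422] 7.78 z [0.0377 0.0419 0.0459] mean [0.5891 0.0642]
pins 13 [0.5884 0.0637] [0.1438 0.0057] 8.18 z [0.0562 0.0608 0.0625] mean [0.5835 0.0632]
plate 2255 [0.495  0.3632] [0.2219 0.2104] 1.93 z [0.0033 0.0055 0.009 ] mean [0.489 0.364]
rib 202 [0.4919 0.3657] [0.0777 0.0176] 8.99 z [0.0286 0.0364 0.0401] mean [0.491  0.3648]
mat 2460 [0.4286 0.0021] [0.1481 0.1761] 1.5 z [-0.0038 -0.0001  0.0036] mean [0.4224 0.005 ]
handle 87 [ 0.4148 -0.0376] [0.0175 0.0237] 77.19 z [0.1273 0.149  0.152 ] mean [ 0.4138 -0.0371]
scoop 114 [ 0.4335 -0.01  ] [0.1274 0.1096] 0.35 z [0.0064 0.0206 0.0399] mean [ 0.4218 -0.0115]
scoopfloor 453 [ 0.4245 -0.003 ] [0.0926 0.0425] 75.04 z [-0.0025  0.0017  0.0318] mean [0.4264 0.0029]
tom [362 205   7   9  23] [364. 210.] [215.  66.  50.] at z=.022 [[ 0.5448 -0.2047  0.026 ]] [ 0.54  -0.202  0.032]
tom [376 207   8   8  24] [379. 211.] [219.  69.  52.] at z=.022 [[ 0.5425 -0.2438  0.026 ]] [ 0.54  -0.241  0.033]
```

View pics/crop1.png

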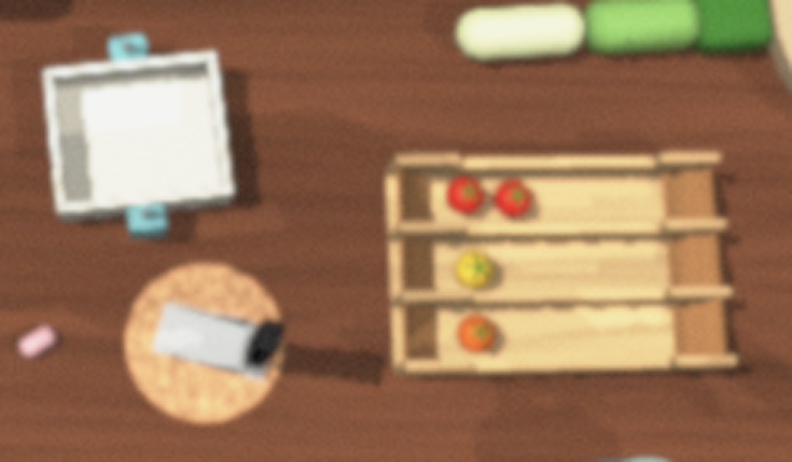

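The crop confirms exactly four tomatoes: red, red, yellow and orange. Next I'll take close wrist looks at the crate, scoop and guide.

```bash
cat >> h.py <<'E'
from scipy.spatial.transform import Rotation as Rot
def q_of(R):
    x,y,z,w=Rot.from_matrix(R).as_quat(); return [w,x,y,z]
def R_of(q): return Rot.from_quat([q[1],q[2],q[3],q[0]]).as_matrix()
def down(yaw):  # tool x along yaw, z down
    c,s=np.cos(yaw),np.sin(yaw); return np.array([[c,s,0],[s,-c,0],[0,0,-1.]])
def rectm(W,m):
    P=W[m]; P=P[~np.isnan(P[:,0])]
    r=cv2.minAreaRect(P[:,:2].astype(np.float32)); return len(P),np.round(r[0],4),np.round(r[1],4),round(r[2],2),np.round(np.percentile(P[:,2],[5,50,95]),4)
E
python3 - <<'E'
from h import *
s=arm.get_state(); p=cams.camera_params('wrist'); T=np.array(p['cam_to_world'])
R=R_of(s['orientation']); print(p['fovy'],'cam in tool',(R.T@(T[:3,3]-s['tool_pos'])).round(4),(R.T@T[:3,:3]).round(3).tolist())
off=R.T@(T[:3,3]-s['tool_pos']); ax=R.T@(-T[:3,2]); 
def look(tgt,yaw,h,name):
    Rd=down(yaw); t=h/ -(Rd@ax)[2]
    pos=np.array([*tgt,0.])-t*(Rd@ax)-Rd@off
    arm.move_ptp(pos,q_of(Rd)); arm.pause(.15)
    return snap('wrist',name)
for nm,t,yw in(('crate',(.491,-.282),-np.pi/2),('scoop',(.42,-.01),-np.pi/2),('guide',(.59,.064),-np.pi/2)):
    try:
        im,d,p=look(t,yw,.42,'w_'+nm); np.savez(nm,im=im,d=d,p=p,allow_pickle=True); W=cloud(d,p)
        print(nm,arm.get_state()['tool_pos'].round(3),arm.get_state()['qpos'].round(2),'lookctr',W[210,280].round(3))
    except arm.PlanningError as e: print(nm,e)
print(arm.get_state()['time'])
import os
os.system("cd pics; python3 -c \"import cv2,numpy as np;cv2.imwrite('m.png',cv2.resize(np.vstack([np.hstack([cv2.imread('w_crate.png'),cv2.imread('w_scoop.png')]),np.hstack([cv2.imread('w_guide.png')]*2)]),(800,600)))\"")
E
```

```text
67.82205948103274 cam in tool [-0.0003 -0.078  -0.1433] [[1.0, 0.001, -0.0], [0.0, -0.951, -0.309], [-0.0, 0.309, -0.951]]
crate [ 0.549 -0.283  0.277] [-0.48  0.3   1.6  -0.    1.24  1.09] lookctr [ 0.488 -0.291  0.008]
scoop [ 0.479 -0.011  0.277] [-0.03  0.08  1.88 -0.    1.18  1.55] lookctr [ 0.417 -0.019  0.004]
guide [0.648 0.063 0.277] [ 0.09  0.36  1.53 -0.    1.26  1.67] lookctr [0.586 0.055 0.007]
4.1917
```

View pics/m.png

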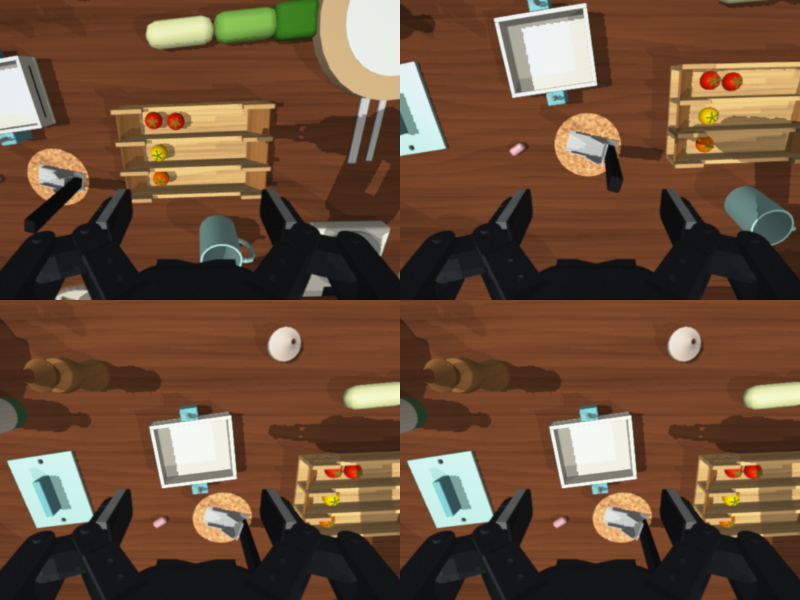

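The wrist views show the crate, the scoop on its mat, the guide, and the plate with its two holes. I'll measure all of these from the depth clouds.

Run:
```python
from h import *
def ld(n):
    z=np.load(n+'.npz',allow_pickle=True); return z['im'],z['d'],z['p'].item()
def box(W,c,r): return (np.abs(W[...,0]-c[0])<r[0])&(np.abs(W[...,1]-c[1])<r[1])
for n in('crate','scoop','guide'):
    im,d,p=ld(n); W=cloud(d,p); z=W[...,2]; h=cv2.cvtColor(im,cv2.COLOR_RGB2HSV); print('==',n)
    def show(k,m):
        if m.sum()>20: print(k,*rectm(W,m))
    if n=='crate':
        b=box(W,(.491,-.282),(.1,.15)); show('crate',b&(z>.03)&(z<.065)); 
        u,v=np.meshgrid(range(560),range(420))
        sat=(b&(h[...,1]>195)&(h[...,2]>90)&(z>.012)&(z<.045)).astype(np.uint8)
        n_,l,s,c=cv2.connectedComponentsWithStats(sat)
        for i in range(1,n_):
            if s[i,4]>30: print('tom',s[i,4],c[i].round(),im[l==i].mean(0).round(),ray(p,c[i],.024)[0].round(4))
    if n!='crate':
        b=box(W,(.59,.064),(.1,.1)); show('guide',b&(z>.035)&(z<.05)); show('pins',b&(z>.053))
    if n=='scoop':
        show('handle',box(W,(.415,-.038),(.04,.04))&(z>.143)&(z<.16)); show('handle',box(W,(.415,-.038),(.04,.04))&(z>.1))
        b=box(W,(.428,.003),(.08,.085))
        show('scfloor',b&(h[...,1]<60)&(h[...,2]>90)&(z<.02))
        m=(b&(h[...,0]>5)&(h[...,0]<22)&(h[...,1]>70)&(h[...,2]>130)&(z<.01))
        m=cv2.morphologyEx(m.astype(np.uint8),cv2.MORPH_OPEN,np.ones((3,3)))>0
        P=W[m][:,:2].astype(np.float32); print('mat',cv2.minEnclosingCircle(P),P.min(0),P.max(0))
    b=box(W,(.492,.365),(.13,.13)); show('rib',b&(z>.03)&(z<.05)); show('plate',b&(z>.003)&(z<.012)&(h[...,1]<110)&(h[...,2]>130))
# guide pins after images: brightness? plan IK feasibility
```

```text
== crate
crate 12399 [ 0.4925 -0.28  ] [0.174  0.2664] 2.12 [0.0313 0.0431 0.0589]
tom 382 [215. 168.] [172.  40.  11.] [ 0.5504 -0.2072  0.024 ]
tom 392 [246. 169.] [175.  41.  11.] [ 0.5489 -0.2464  0.024 ]
tom 407 [222. 214.] [181. 156.   8.] [ 0.4881 -0.2133  0.024 ]
tom 353 [225. 250.] [180.  91.   8.] [ 0.4348 -0.2147  0.024 ]
== scoop
guide 3911 [0.5886 0.065 ] [0.1575 0.1426] 7.79 [0.0382 0.0434 0.045 ]
pins 9779 [0.555  0.0536] [0.2013 0.0857] 32.98 [0.3402 0.3639 0.3737]
handle 456 [ 0.4172 -0.0372] [0.0181 0.0237] 76.12 [0.1456 0.1503 0.1515]
handle 830 [ 0.4174 -0.0371] [0.0181 0.024 ] 74.91 [0.1061 0.1469 0.1513]
scfloor 1479 [0.4474 0.0283] [0.153  0.0733] 53.69 [0.0014 0.0028 0.0142]
mat ((0.42416438460350037, 0.005115260370075703), 0.0671018585562706) [ 0.35769522 -0.06028889] [0.49101833 0.07217263]
plate 5163 [0.4954 0.3472] [0.1647 0.1011] 8.41 [0.0051 0.0065 0.0079]
== guide
guide 2928 [0.592  0.0652] [0.1639 0.1424] 7.88 [0.0372 0.0433 0.0449]
pins 44528 [0.6199 0.0791] [0.1388 0.1535] 61.59 [0.3108 0.3547 0.3709]
rib 731 [0.4933 0.3669] [0.0802 0.0176] 7.87 [0.031  0.038  0.0395]
plate 7185 [0.4922 0.3672] [0.1652 0.1409] 8.77 [0.0051 0.0065 0.0078]
```

```bash
cat >> h.py <<'E'
TS=np.array([-.036,0,.128-arm.grip_depth])           # TCP in scoop frame
M=np.array([[-1,0,0],[0,1,0],[0,0,-1.]])             # tool axes in scoop frame
def tcp(o,yaw,up=0.):                                # scoop origin, yaw deg, mouth-up deg
    R=Rot.from_euler('ZY',[yaw,-up],degrees=True).as_matrix()
    return np.asarray(o,float)+R@TS, q_of(R@M)
CO=np.array([.4920,-.2670]); CY=92.0                 # crate (wrist-camera frame)
GO=np.array([.5915,.0652]); GY=7.85
def fr(o,yaw,x,y):
    c,s=np.cos(np.radians(yaw)),np.sin(np.radians(yaw)); return o+np.array([c*x-s*y,s*x+c*y])
def crate(x,y,z,up=0): return tcp([*fr(CO,CY,x,y),z],CY,up)
def pour(gx,gy,lipz,up):                             # lip position in guide frame
    yaw=GY+90; R=Rot.from_euler('ZY',[yaw,-up],degrees=True).as_matrix()
    return tcp(np.array([*fr(GO,GY,gx,gy),lipz])-R@[.047,0,0],yaw,up)
def go(pq,feed=.15): arm.move_straight(pq[0],frame=pq[1],feed=feed)
POUR=[(.085,20),(.062,0),(.05,-15),(.046,-30)]
E
python3 - <<'E'
from h import *
for n,pq in [('grip',tcp([0.4172+.036*np.cos(np.radians(75.5)),-.0372+.036*np.sin(np.radians(75.5)),0],75.5))]+[(f'c{x},{y},{u}',crate(x,y,z,u)) for x,z,u in((-.045,.1,0),(-.045,.007,0),(.05,.007,0),(.03,.03,20),(.03,.15,20)) for y in(-.055,.055)]+[(a,pour(g,-.025,*a)) for a in POUR for g in(-.02,.02)]:
    q=arm.solve_ik(*pq); print(n,None if q is None else np.round(q,2))
yaw=np.radians(75.5); o=[0.4172+.036*np.cos(yaw),-.0372+.036*np.sin(yaw)]
p,q=tcp([*o,0],75.5)
arm.move_ptp(p+[0,0,.12],q); go((p,q),.12)
arm.gripper_to(0,60); s=arm.get_state(); print(s['finger_gap'],s['force'],s['tool_pos']-p,s['time'])
go((p+[0,0,.13],q),.1); arm.pause(.2); s=arm.get_state(); print(s['force'],s['finger_gap'],s['time'])
go(crate(-.047,-.055,.13),.2); arm.pause(.2)
snap('wrist','held'); im,d,pp=snap('top','held_top'); 
W=cloud(d,pp); s=arm.get_state(); print(s['time'],s['tool_pos']-crate(-.047,-.055,.13)[0])
E
```

```text
grip [-0.09  0.21  2.17 -0.    0.76  1.73]
c-0.045,-0.055,0 [-0.56  0.41  1.6  -0.    1.13  0.97]
c-0.045,0.055,0 [-0.67  0.28  1.79 -0.    1.07  0.86]
c-0.045,-0.055,0 [-0.56  0.51  1.67 -0.    0.96  0.97]
c-0.045,0.055,0 [-0.67  0.39  1.87 -0.    0.88  0.86]
c0.05,-0.055,0 [-0.43  0.45  1.78 -0.    0.92  1.1 ]
c0.05,0.055,0 [-0.53  0.32  1.99 -0.    0.84  1.  ]
c0.03,-0.055,20 [-0.66  0.59  1.57  0.28  1.22  0.75]
c0.03,0.055,20 [-0.77  0.49  1.76  0.26  1.17  0.63]
c0.03,-0.055,20 [-0.66  0.47  1.48  0.27  1.42  0.81]
c0.03,0.055,20 [-0.77  0.35  1.67  0.24  1.39  0.69]
(0.085, 20) [-0.31  0.47  1.68  0.34  1.17  0.96]
(0.085, 20) [-0.28  0.52  1.6   0.34  1.19  1.  ]
(0.062, 0) [-0.08  0.36  1.77 -0.    1.01  1.36]
(0.062, 0) [-0.06  0.42  1.68 -0.    1.04  1.37]
(0.05, -15) [ 0.13  0.35  1.8  -0.31  1.01  1.73]
(0.05, -15) [ 0.13  0.41  1.72 -0.3   1.04  1.72]
(0.046, -30) [ 0.33  0.4   1.8  -0.58  1.12  2.07]
(0.046, -30) [ 0.32  0.45  1.71 -0.57  1.15  2.04]
0.20514863899906 [0.85719578 0.53631581 4.53656363] [3.25352006e-04 1.62652353e-05 2.52025938e-04] 6.975
[-0.10403726 -0.47535433 -1.50939753] 0.20187862987731175 8.625
10.7667 [5.84440824e-06 2.62564944e-04 1.34377905e-04]
```

View pics/held.png

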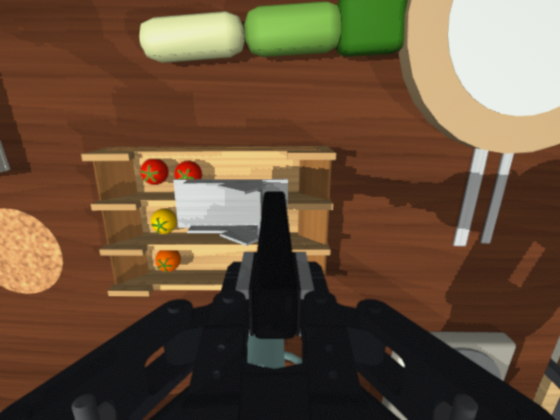

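The scoop is held level above the crate. I'll check its sideways position in the hand against the lane.

Run:
```python
from h import *
im,d,p=snap('wrist'); W=cloud(d,p); z=W[...,2]; 
O=fr(CO,CY,0,0); c,s=np.cos(np.radians(CY)),np.sin(np.radians(CY))
D=W[...,:2]-O; X=c*D[...,0]+s*D[...,1]; Y=-s*D[...,0]+c*D[...,1]
m=(z>.125)&(z<.15)&(X>-.06)&(X<.02)&(np.abs(Y+.055)<.04)
P=np.c_[X[m],Y[m]].astype(np.float32); print(m.sum(),cv2.minAreaRect(P),P.min(0),P.max(0),np.percentile(z[m],[5,50,95]))
for a,b in((-.06,-.03),(-.02,.0)):
    k=m&(X>a)&(X<b)&(z<.136); print('floor Y range',np.percentile(Y[k],[1,99]),np.median(z[k]))
k=m&(z<.136); print('lip', np.percentile(X[k],99.5))
# walls: height 38..48 near x 0..0.05
k=(z>.036)&(z<.05)&(X>.0)&(X<.07)&(np.abs(Y)<.1)
h,e=np.histogram(Y[k],bins=np.arange(-.1,.1,.002)); print([(round(a,3),n) for a,n in zip(e,h) if n>5])
k=(z>.036)&(z<.066)&(np.abs(Y)<.1); print('X ext',np.percentile(X[k],[.5,99.5]),'Yext',np.percentile(Y[k],[.5,99.5]))
```

```text
3600 ((-0.029700513929128647, -0.054291948676109314), (0.06043556332588196, 0.042921993881464005), 0.26103296875953674) [-0.05993398 -0.07571189] [ 0.0004952  -0.03272463] [0.13153821 0.13282298 0.14469306]
floor Y range [-0.07540121 -0.03499549] 0.13261819794795182
floor Y range [-0.07529196 -0.03380005] 0.13259896209724953
lip 6.11416592048728e-05
[(np.float64(-0.088), np.int64(117)), (np.float64(-0.086), np.int64(125)), (np.float64(-0.084), np.int64(119)), (np.float64(-0.082), np.int64(96)), (np.float64(-0.08), np.int64(52)), (np.float64(-0.07), np.int64(7)), (np.float64(-0.068), np.int64(20)), (np.float64(-0.066), np.int64(37)), (np.float64(-0.064), np.int64(51)), (np.float64(-0.062), np.int64(36)), (np.float64(-0.06), np.int64(59)), (np.float64(-0.058), np.int64(47)), (np.float64(-0.056), np.int64(32)), (np.float64(-0.054), np.int64(19)), (np.float64(-0.032), np.int64(106)), (np.float64(-0.03), np.int64(67)), (np.float64(-0.028), np.int64(66)), (np.float64(-0.026), np.int64(43)), (np.float64(-0.008), np.int64(7)), (np.float64(-0.006), np.int64(12)), (np.float64(-0.004), np.int64
[... 238 characters left out ...]
int64(6)), (np.float64(0.022), np.int64(79)), (np.float64(0.024), np.int64(176)), (np.float64(0.026), np.int64(94)), (np.float64(0.028), np.int64(95)), (np.float64(0.03), np.int64(28)), (np.float64(0.046), np.int64(15)), (np.float64(0.048), np.int64(17)), (np.float64(0.05), np.int64(17)), (np.float64(0.052), np.int64(16)), (np.float64(0.054), np.int64(24)), (np.float64(0.056), np.int64(21)), (np.float64(0.058), np.int64(15)), (np.float64(0.06), np.int64(16)), (np.float64(0.062), np.int64(6)), (np.float64(0.078), np.int64(223)), (np.float64(0.08), np.int64(74)), (np.float64(0.082), np.int64(94)), (np.float64(0.084), np.int64(54))]
X ext [-0.38372474  0.11837086] Yext [-0.09959955  0.08520434]
```

Sideways fit is within about 1 mm, so I'll scoop the red lane.

```bash
cat >> h.py <<'E'
def st(t):
    s=arm.get_state(); print(t,'F',s['force'].round(1),'gap',round(s['finger_gap'],3),'t',round(s['time'],1)); return s
def scoop(x0,y,x1=.049):
    y-=.001
    go(crate(x0,y,.13),.2); go(crate(x0,y,.03),.15); go(crate(x0,y,.0072),.04); st('down')
    go(crate(x1,y,.0072),.06); st('pushed'); arm.pause(.2)
    go(crate(x1-.026,y,.0085),.05)
    go(crate(x1-.030,y,.032,20),.05); st('tilted'); arm.pause(.3)
    go(crate(x1-.030,y,.14,20),.15); arm.pause(.1); snap('wrist',f'lift{int(1000*y)}_{int(arm.get_state()["time"])}')
E
python3 - <<'E'
from h import *
scoop(-.055,-.055); print(R_of(arm.get_state()['orientation'])[:,2])
import glob; print(glob.glob('pics/lift*'))
E
cp $(ls -t pics/lift*|head -1) pics/cur1.png
```

```text
down F [-0.3 -0.5 -1.4] gap 0.204 t 12.6
pushed F [-0.7 -0.3 -2.6] gap 0.199 t 14.5
tilted F [-0.3 -0.3 -1.1] gap 0.204 t 16.3
[-0.01361289  0.34300382 -0.93923536]
['pics/lift-56_17.png']
```

View pics/cur1.png

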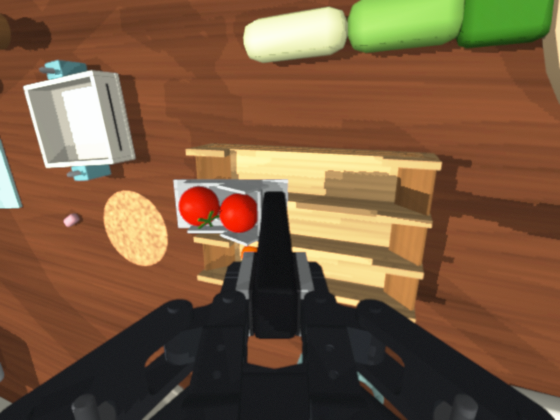

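Both reds are on the scoop at (200,207) and (238,213). Now I'll pour them into the guide.

```bash
cat >> h.py <<'E'
def dump(gx,gy=-.025):
    go(pour(gx,gy,.16,20),.2); go(pour(gx,gy,.085,20),.12)
    for z,u in POUR[1:]: go(pour(gx,gy,z,u),.08)
    arm.pause(.5); st('poured')
    go(pour(gx,gy,.09,0),.12); go(pour(gx,gy-.1,.13,0),.2); arm.pause(.1)
E
python3 - <<'E'
from h import *
dump(0.)
snap('wrist','dump1'); snap('top','dump1t'); st('x')
E
```

```text
poured F [-0.8 -0.1 -1.4] gap 0.202 t 22.0
x F [-0.  -1.  -0.7] gap 0.206 t 23.6
```

View pics/dump1.png

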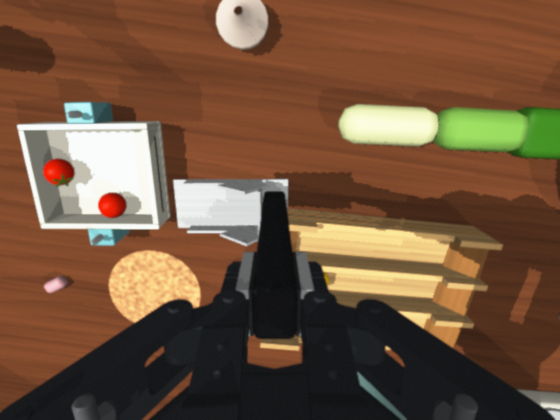

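Both reds are in the guide at (59,172) and (112,205). Yellow and orange next, with an automatic check that each one is in the pan.

Run:
```python
from h import *
def inpan(lo,hi):
    im,_,_=snap('wrist'); h=cv2.cvtColor(im,cv2.COLOR_RGB2HSV)[170:240,170:262]
    return int(((h[...,0]>=lo)&(h[...,0]<=hi)&(h[...,1]>170)&(h[...,2]>90)).sum())
for y,gx,lo,hi in((0.,.022,22,34),(.055,.022,6,20)):
    scoop(-.03,y); n=inpan(lo,hi); print('in pan px',n)
    if n<300: print('CHECK'); break
    dump(gx)
snap('wrist','dump2'); snap('top','dump2t'); st('x')
```

```text
down F [-0.3  0.2 -1.7] gap 0.203 t 26.4
pushed F [ 0.2  0.2 -1.7] gap 0.207 t 27.9
tilted F [-0.1  0.4 -1.5] gap 0.204 t 29.7
in pan px 1161
poured F [ 0.7  1.3 -1.6] gap 0.201 t 35.6
down F [ 0.5 -0.8 -1.9] gap 0.202 t 40.2
pushed F [ 0.2 -0.4 -1.3] gap 0.205 t 41.7
tilted F [-0.7 -0.2 -1.4] gap 0.201 t 43.5
in pan px 1108
poured F [-0.4  0.4 -1.5] gap 0.205 t 49.6
x F [ 0.1  0.5 -2.2] gap 0.205 t 51.2
```

View pics/dump2.png

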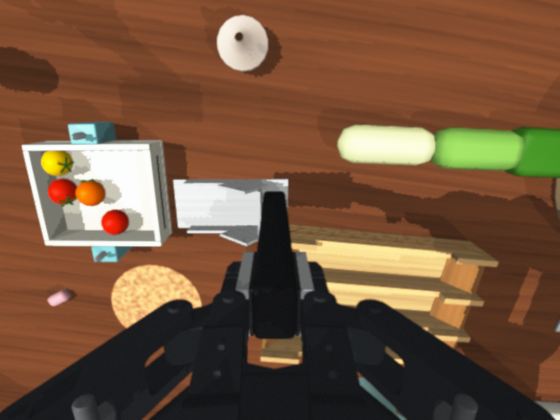

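All four are in the guide in one layer: yellow (57,162), red (62,191), orange (90,193) and red (115,222). I'll stand the scoop on the mat, then look at the plate.

Run:
```python
from h import *
o=[.4245,.005]
go(tcp([*o,.09],75.5),.2); go(tcp([*o,.012],75.5),.12); go(tcp([*o,.0008],75.5),.03); st('placed')
arm.gripper_to(1.0); st('open')
p,q=tcp([*o,0],75.5); go((p+[0,0,.15],q),.15)
im,d,pp=snap('top','t3'); W=cloud(d,pp)
b=lambda c,r:(np.abs(W[...,0]-c[0])<r)&(np.abs(W[...,1]-c[1])<r)
z=W[...,2]
print('oil',rectm(W,b((.62,.4),.12)&(z>.08)&(z<.25)))
# look at plate, tool yaw 98 (camera on robot side)
Rd=down(np.radians(98)); ax=np.array([0,.309,.951]); off=np.array([0,-.078,-.1433])
c=np.array([.492,.366,.02]); t=.33/.951
pos=c-t*(Rd@ax)-Rd@off
arm.move_ptp(pos,q_of(Rd)); arm.pause(.2)
im,d,pp=snap('wrist','plate'); W=cloud(d,pp); z=W[...,2]; h=cv2.cvtColor(im,cv2.COLOR_RGB2HSV)
print('rib',rectm(W,b((.492,.366),.12)&(z>.03)&(z<.05)))
print('plate',rectm(W,b((.492,.366),.14)&(z>.003)&(z<.012)&(h[...,1]<110)&(h[...,2]>120)))
st('')
np.savez('plate',im=im,d=d,p=pp)
```

```text
placed F [-0.3 -0.1 -1.6] gap 0.204 t 54.0
open F [ 0.  -0.2 -0.2] gap 0.999 t 54.6
oil (1542, array([0.6848, 0.4508]), array([0.1382, 0.1102]), 89.79, array([0.0892, 0.1249, 0.2076]))
rib (1068, array([0.4922, 0.3671]), array([0.0798, 0.0155]), 8.35, array([0.0371, 0.0386, 0.0397]))
plate (15060, array([0.4926, 0.3676]), array([0.1649, 0.1386]), 8.73, array([0.0055, 0.0067, 0.0079]))
 F [-0.3 -0.3  0.1] gap 1.001 t 58.4
```

View pics/plate.png

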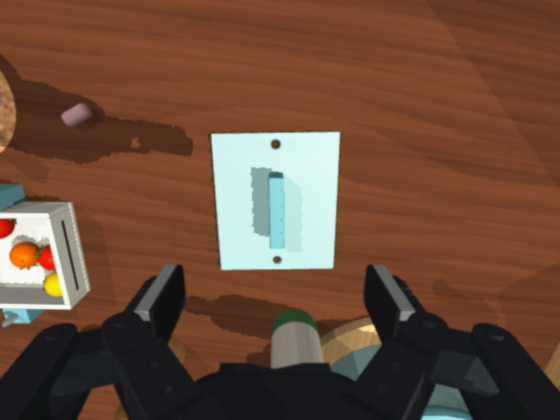

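View pics/t3.png

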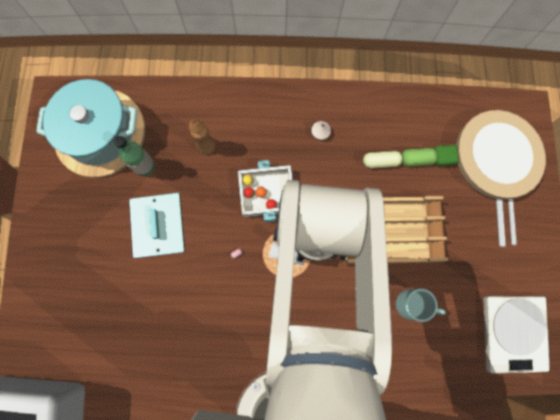

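Plate view: holes at (276,144) and (277,260), rib in between. The oil bottle at (297,330) is close to the gripper, so I'll rise before moving. Then I'll look at the guide pins with the same tool yaw, so that camera bias cancels.

Run:
```python
from h import *
z_=np.load('plate.npz',allow_pickle=True); im=z_['im'];pp=z_['p'].item()
def dark(im,c,r=12):
    g=cv2.cvtColor(im,cv2.COLOR_RGB2GRAY); u,v=c; s=g[v-r:v+r+1,u-r:u+r+1].astype(float)
    w=np.clip(np.median(s)-40-s,0,None); vv,uu=np.mgrid[-r:r+1,-r:r+1]; return u+(w*uu).sum()/w.sum(),v+(w*vv).sum()/w.sum()
H=[dark(im,(276,144)),dark(im,(277,260),9)]; P=ray(pp,H,.006); print('holes',np.round(H,1),P.round(4),'ctr',P.mean(0).round(4),'sep',np.linalg.norm(P[0]-P[1]).round(4),'yaw',np.degrees(np.arctan2(*(P[1]-P[0])[[1,0]])).round(2))
s=arm.get_state(); print(s['tool_pos'])
arm.move_straight(s['tool_pos']+[0,0,.08],feed=.2)
Rd=down(np.radians(98)); ax=np.array([0,.309,.951]); off=np.array([0,-.078,-.1433])
c=np.array([.5915,.065,.05]); pos=c-(.33/.951)*(Rd@ax)-Rd@off
arm.move_ptp(pos+[0,0,.05],q_of(Rd)); arm.move_straight(pos,feed=.2); arm.pause(.2)
im,d,pp=snap('wrist','guide2'); W=cloud(d,pp); z=W[...,2]
b=(np.abs(W[...,0]-.59)<.1)&(np.abs(W[...,1]-.065)<.1)
m=b&(z>.05)&(z<.07); n,l,s,c=cv2.connectedComponentsWithStats(m.astype(np.uint8))
for i in range(1,n):
    if s[i,4]>3: Q=W[l==i]; print('pin',s[i],np.nanmean(Q,0).round(4),'top',Q[Q[:,2]>.056].mean(0).round(4))
print('rim',rectm(W,b&(z>.037)&(z<.048))); st('')
np.savez('guide2',im=im,d=d,p=pp)
```

```text
holes [[275.3 141.9]
 [276.9 260.9]] [[0.421  0.3567 0.006 ]
 [0.5635 0.3786 0.006 ]] ctr [0.4923 0.3676 0.006 ] sep 0.1441 yaw 8.77
[0.46320739 0.36170541 0.20681668]
pin [272 140   7   9  42] [0.5214 0.0559 0.0593] top [0.5216 0.056  0.0597]
pin [272 261   6   9  45] [0.6588 0.0747 0.0576] top [0.6593 0.0747 0.0597]
rim (3946, array([0.5907, 0.0654]), array([0.1628, 0.1425]), 7.64, array([0.0376, 0.0433, 0.0447]))
 F [-1.4 -0.3  0.3] gap 1.002 t 60.9
```

View pics/guide2.png

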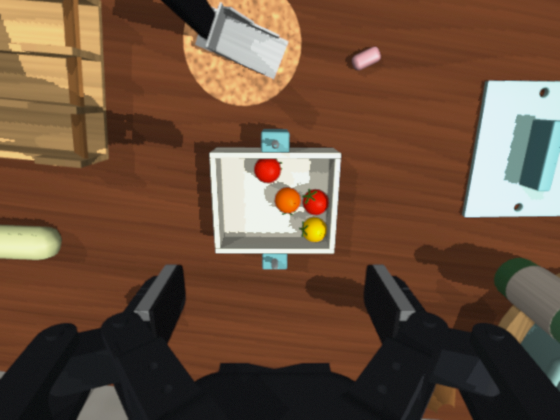

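The tomatoes are all in the guide, the scoop stands on the mat at (245,42), and the pins are at (275,144) and (275,264). Next: grip the plate, lift it, and check the near hole's position in the hand.

Run:
```python
from h import *
P=np.array([.4923,.3674]); q=q_of(down(np.radians(98.6))); zg=.0115
s=arm.get_state(); arm.move_straight(s['tool_pos']+[0,0,.06],feed=.2)
arm.move_ptp([*P,.15],q); arm.move_straight([*P,zg],feed=.12); arm.gripper_to(0,70); st('grip')
arm.move_straight([*P,zg+.10],feed=.1); arm.pause(.2); s=st('lift')
im,d,pp=snap('wrist','lifted'); W=cloud(d,pp); z=W[...,2]
b=(np.abs(W[...,0]-.49)<.14)&(np.abs(W[...,1]-.367)<.12)&(z>.09)&(z<.12)
R=R_of(s['orientation']); T=(W-s['tool_pos'])@R
Q=T[b]; print('plate pts',b.sum(),'tool-frame min/max',np.percentile(Q,[.5,99.5],axis=0).round(4).tolist(),'z med',np.median(z[b]))
A=np.c_[W[b][:,:2],np.ones(b.sum())]; print('plane slope',np.linalg.lstsq(A,W[b][:,2],rcond=None)[0].round(4))
```

```text
grip F [-1.3 -0.6  4.1] gap 0.174 t 64.6
lift F [-0.4  0.3 -1.8] gap 0.178 t 65.9
plate pts 48709 tool-frame min/max [[-0.0685, -0.0816, -0.0029], [0.0683, 0.06, 0.0067]] z med 0.10576766915044594
plane slope [ 0.0005 -0.0011  0.106 ]
```

View pics/lifted.png

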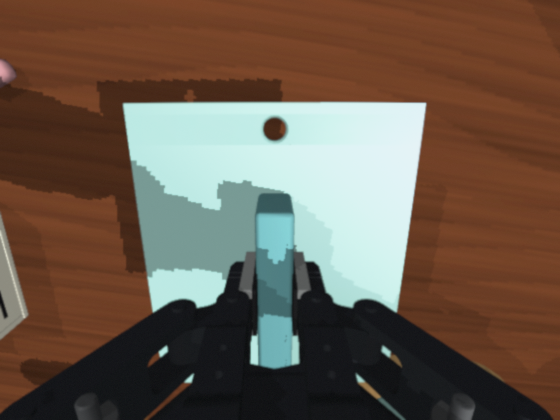

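The plate is held level, with its near hole at (275,128). I'll measure the offset, then lower it over the pins with force checks.

Run:
```python
from h import *
im,d,pp=snap('wrist'); s=arm.get_state(); R=R_of(s['orientation'])
g=cv2.cvtColor(im,cv2.COLOR_RGB2GRAY)[105:152,250:300]; m=(g<120).astype(np.uint8)
n,l,st_,c=cv2.connectedComponentsWithStats(m); i=1+st_[1:,4].argmax(); print('hole px',c[i]+[250,105],st_[i])
Hh=ray(pp,c[i]+[250,105],s['tool_pos'][2]-.0115+.006)[0]; t=(Hh-s['tool_pos'])@R; print('hole in tool',t.round(4))
dy=np.clip(t[1]+.0705,-.004,.004)   # plate centre offset along tool y (hole wall below biases by ~0.5 mm)
q=down(np.radians(97.75)); G=np.array([.5906,.0654]); tgt=G-(q@[0,dy,0])[:2]; print('dy',dy,tgt)
Q=q_of(q)
sp=s['tool_pos']; arm.move_straight([sp[0],sp[1],.17],feed=.2)
arm.move_straight([*tgt,.17],frame=Q,feed=.2)
zr=.043+.0115
arm.move_straight([*tgt,zr+.026],feed=.1); arm.pause(.2); f0=arm.get_state()['force']; st('above'); snap('scene','above')
for h in(.020,.017,.014,.011,.008,.005,.002,.0):
    arm.move_straight([*tgt,zr+h],feed=.04); arm.pause(.1); f=arm.get_state()['force']-f0; print(h,f.round(1))
    if f[2]>15 or np.linalg.norm(f[:2])>15: print('STOP'); break
st('')
```

```text
hole px [274.25       128.67142857] [ 13  12  23  24 420]
hole in tool [-0.0001 -0.0702  0.0055]
dy 0.000346345281150906 [0.59025682 0.0653533 ]
above F [ 0.  -0.8 -1.5] gap 0.174 t 69.4
0.02 [-0.   0.6 -2.1]
0.017 [ 0.3  0.7 -0.6]
0.014 [-0.6  0.9 -0.5]
0.011 [-0.1  0.8 -0.4]
0.008 [ 0.2  1.1 -1. ]
0.005 [0.3 0.3 0.2]
0.002 [ 0.4  1.4 -0.6]
0.0 [0.8 0.4 3.3]
 F [ 0.8 -0.4  1.8] gap 0.174 t 72.3
```

It went down freely and met contact at rim height. Release and check.

Run:
```python
from h import *
s=arm.get_state(); arm.gripper_to(1.0); arm.move_straight(s['tool_pos']+[0,0,.16],feed=.15); arm.pause(.2)
Rd=down(np.radians(97.75)); ax=np.array([0,.309,.951]); off=np.array([0,-.078,-.1433])
c=np.array([.5905,.065,.05]); pos=c-(.33/.951)*(Rd@ax)-Rd@off
arm.move_straight(pos,feed=.2); arm.pause(.3); im,d,pp=snap('wrist','fin'); W=cloud(d,pp); z=W[...,2]; h=cv2.cvtColor(im,cv2.COLOR_RGB2HSV)
b=(np.abs(W[...,0]-.59)<.12)&(np.abs(W[...,1]-.065)<.1)
m=b&(z>.04)&(z<.056); print('plate',rectm(W,m)); k=b&(z>.0455)&(z<.053); A=np.c_[W[k][:,:2]-[.59,.065],np.ones(k.sum())]; print('slope,z',np.linalg.lstsq(A,W[k][:,2],rcond=None)[0].round(4))
print('rib',rectm(W,b&(z>.075)&(z<.09)))
print('pins',[W[b&(z>.055)&(z<.07)&(abs(W[...,0]-x)<.03)].mean(0).round(4).tolist() for x in(.521,.66)])
arm.move_ptp([.35,-.35,.35],q_of(down(-np.pi/2))); arm.pause(.3)
im,d,pp=snap('top','fin_t'); snap('scene','fin_s'); W=cloud(d,pp); z=W[...,2]
print('handle',rectm(W,(np.abs(W[...,0]-.415)<.08)&(np.abs(W[...,1]+.03)<.08)&(z>.12)&(z<.16))); st('')
a=cv2.imread('pics/fin.png'); t=cv2.imread('pics/fin_s.png'); cv2.imwrite('pics/f.png',cv2.resize(np.hstack([a,t]),(800,300)))
```

```text
plate (16392, array([0.591 , 0.0655]), array([0.1655, 0.1424]), 7.7, array([0.0484, 0.0497, 0.0509]))
slope,z [ 0.0006 -0.0004  0.0497]
rib (1154, array([0.5902, 0.065 ]), array([0.0793, 0.0153]), 8.13, array([0.0801, 0.0816, 0.0828]))
pins [[0.532, 0.059, 0.0606], [0.659, 0.0748, 0.059]]
handle (84, array([ 0.4123, -0.0306]), array([0.0175, 0.0231]), 75.72, array([0.1273, 0.1486, 0.1519]))
 F [0.  0.  0.7] gap 1.0 t 77.6
```

View pics/f.png

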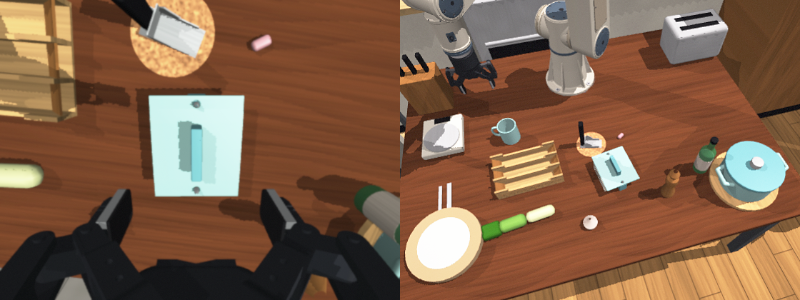

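The plate is flush with both pins through it, the scoop stands on the mat, the crate is empty and the robot is clear. I'll hand in.

```bash
python3 -c "
from h import *
arm.finish_job(); print(arm.get_state()['time'])"
```

```text
the job is handed in; nothing more can be done
the job is handed in; nothing more can be done
```

The job is handed in at about 78 s on the robot's clock. Only four tomatoes were there: two red, one yellow and one orange. I moved them with the scoop in three trips, stood the scoop back on its mat, and lowered the cover plate over both pins.

My last checks before handing in:

- **Tomatoes:** all four lay in one layer inside the guide before the plate went on. The crate looked empty afterwards.
- **Plate:** its top measured z = 49.7 mm, against 49 mm nominal. Tilt was below 0.001 rad, yaw 7.7° to 8.1° against the guide's 7.7°, and its centre within about 1 mm of the guide's. Both pin tips stand through the holes.
- **Scoop:** it is upright, with its floor centre about 3 mm from the mat centre.
- **Bystanders:** they looked unmoved in the last scene picture. I did not measure them.
- **Robot:** it touches nothing.

No check failed. The top and wrist cameras disagreed by about 2 mm, so I measured both sides of each fit with the wrist camera at the same yaw. One pin reading in the final check, (0.532, 0.059), was off from its earlier value, (0.522, 0.056), perhaps from including other surface points. The plate rectangle, the rib and the picture all show the plate seated.

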